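# Collect the capped herb jars from the capper's catch tray

## Task

The jar capper has finished two yellow-capped herb jars: pick both out of its catch tray and stand them upright on the floor of the blue tote, setting them down rather than dropping them. Leave the brown-capped jar standing where it is in the catch tray.

Things in the scene. Friction and masses are not known exactly. Their poses are not given: they have to be found in the camera images.
- herb_jar_1: Glass herb jar with a yellow cap, to be collected: a cylinder 42 mm across, 96 mm tall (cap: top 20 mm, blue disc on it), about 0.1 kg. Origin: centre of its underside, z up. Starts upright on the 4 mm thick floor of the capper's aluminium catch tray (walls 22 mm high). The three jars stand there in a row along world y, about 75 mm apart, in any order; fingers fit on their -x and +x sides.
- herb_jar_2: The other yellow-capped herb jar to be collected, identical to herb_jar_1 and in the same tray. Origin: centre of its underside, z up. The white capper, 0.18 m high, stands beyond the tray's left (+y) end, about 0.1 m from the nearest jar.
- brown_jar: The jar to leave alone, in the same row in the catch tray: glass jar with a dark brown cap (green disc on top) and a green label, 44 mm across, 105 mm tall. Origin: centre of its underside, z up.
- tote: Open blue plastic tote, loose on the worktop to the right of the tray, 0.7 kg. Outside 170 mm along its x, 150 mm along its y, 60 mm high; walls and floor 5 mm thick (inside 160 x 140 mm). Origin: centre of its underside, z up. The two jars fit side by side along its x, each 38 mm from the centre.
Not all that is in view belongs to the job. Leave any red or turquoise look-alike of the herb_jar_1 alone.

How it is judged:
By the outcome, as a careful person would: the job done as asked, in the order asked, and still so for the second after the job is handed in, with the robot touching nothing.
It also fails if it takes over 54 s, if anything falls off the work surface, if the arm or the gripper's body presses on something with over 40 N, if the wrist force passes 120 N, or if a joint passes its speed limit or range.

## Robot

A 6-joint arm with a two-finger parallel gripper is mounted at the origin on the work surface; the furniture and walls round the work are solid. World frame = base frame: x ahead of the robot, y to its left, z up, the work surface at z = 0. Lengths are in m, angles in degrees, forces in N, time in s.
With the tool pointing down it reaches from about 0.325 to 0.85 m from the base axis. Payload 15.5 kg.
Tool frame: the origin (TCP) lies midway between the tips of the shut fingers; the grasp point (between the pads) lies 19 mm behind it; z points along the fingers, y is the line along which they close (so a half turn about z gives the same grasp; the last joint's range is limited). The gripper opens to 91 mm and grips with 3 to 60 N. Pads are 32 mm wide; open, the fingers measure 118 mm over their backs; the gripper's body (76 mm by 178 mm) begins 60 mm behind the grasp point.
Start: joints at [-79.899, 28.281, 77.091, -0, 74.628, -5.472], TCP at [0.168, -0.602, 0.214] pointing down, gripper open.
Joint ranges: [-166.48, 166.48], [-47.26, 123.95], [12.59, 153.08], [-70.14, 250.14], [6.76, 159.57], [-176.63, 176.63]. Speed limits (degrees/s): [108.29, 108.29, 147.25, 172.46, 172.46, 172.46].

## Interface

Orientations are given as a 3x3 rotation matrix whose columns are the frame's x, y, z axes.
In Python, from bench import ctrl gives the robot as it stands. The module is installed in compiled form; this text tells all that it offers. Calls block until the motion is done:
- ctrl.goto(position, orientation): joint-space move of the TCP to a pose.
- ctrl.move_l(position, vel=0.15, ori=None, contact_N=None): straight line of the TCP; ori=None keeps the orientation; vel is the mean speed in m/s. With contact_N (N) it stops when the force on the tool has changed by that much, and returns True; else False.
- ctrl.movej(angles): joint-space move.
- ctrl.command_gripper(opening): opening from 0.0 (shut) to 1.0 (fully open); the grip force is fixed at half the most; returns when the fingers have stopped.
- ctrl.sleep(seconds).
- ctrl.ik(position, orientation): joint angles nearest the present ones, or None.
- ctrl.read_camera(name): name is "scene" or "top"; returns the picture (400x640x3 uint8, blue, green, red); there is no depth.
- ctrl.camera_params(name): a dict with "fx", "fy", "cx", "cy" (pixels), "D" ([k1, k2, p1, p2, k3] as OpenCV has them; the pictures are not rectified), "pose" (4x4, takes a point from camera to world coordinates). Camera axes: x right, y up, looking along -z (the intrinsics and any distortion apply to the point x, -y, -z); pixel columns grow to the right and rows downward; lengths in m; the calibration is good to about 2 mm. A picture is of the moment at which its call begins. camera_params takes no time and is no camera call.
A pose or a line that the arm cannot do raises ctrl.MotionError and nothing moves.
- ctrl.sign_off(): hands the job in; it is judged then, once.
Readings, each from a call of its own:
- ctrl.current_t(): time.
- ctrl.current_q(): joint angles.
- ctrl.current_dq(): joint speeds.
- ctrl.current_effort(): joint torques, N m.
- ctrl.current_tool_pos(): TCP position.
- ctrl.current_eef_rot(): TCP orientation.
- ctrl.current_contact_force(): force on the tool from outside, world axes, zero at the start.
- ctrl.current_wrist_torque(): the same for the moment, N m.
- ctrl.current_grip_width(): opening from 0.0 (shut) to 1.0 (fully open).
- ctrl.current_grasp_force(): force on a finger pad.
Only numpy, scipy, OpenCV 4.12 (cv2) and the standard library are available. Lean on these libraries where they do the work, as an engineer would, in place of code of your own. Each camera call takes 0.05 s, during which the arm holds its last target. There are 200 camera calls.

## Working session

There is one attempt and no reset: what is moved stays moved. The work goes in short steps, each a Python script; the robot and the scene stay as the last script left them, time stands still between calls to the robot, and variables do not carry over. Pictures are saved under pics/ and viewed, at most 10 in all, crops included, and the job is handed in when it is done.

```bash
mkdir -p pics; python3 - <<'E'
from bench import ctrl
import cv2
for n in("top","scene"):
    cv2.imwrite(f"pics/{n}0.png",ctrl.read_camera(n)); p=ctrl.camera_params(n); print(n,p)
E
```

```text
top {'fx': 507.5143349552036, 'fy': 507.5143349552036, 'cx': 321.19738489130924, 'cy': 214.3290916707893, 'D': array([-0.07493007,  0.        ,  0.        ,  0.        ,  0.        ]), 'pose': array([[-0.01813595,  0.9980186 , -0.0602492 ,  0.38747162],
       [-0.99971867, -0.01717961,  0.01635335,  0.07022236],
       [ 0.01528589,  0.06052883,  0.9980494 ,  1.17590066],
       [ 0.        ,  0.        ,  0.        ,  1.        ]])}
scene {'fx': 510.562351886771, 'fy': 510.562351886771, 'cx': 321.61022205745553, 'cy': 201.99791354972177, 'D': array([-0.00821858,  0.        ,  0.        ,  0.        ,  0.        ]), 'pose': array([[ 0.84082723,  0.28711309, -0.45888521, -0.14627233],
       [-0.54073289,  0.40659615, -0.73640173, -0.93362375],
       [-0.02484962,  0.86732096,  0.4971286 ,  0.71985453],
       [ 0.        ,  0.        ,  0.        ,  1.        ]])}
```

View pics/top0.png

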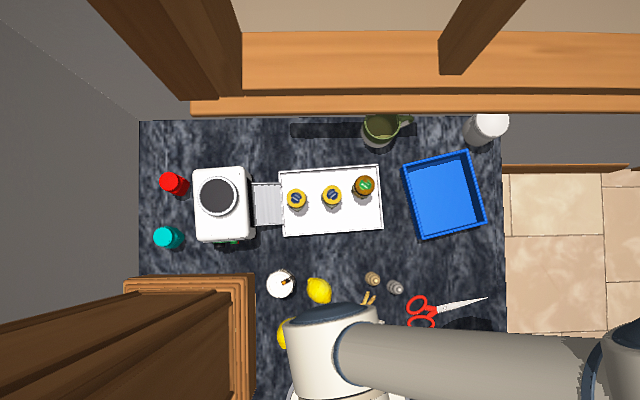

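View pics/scene0.png

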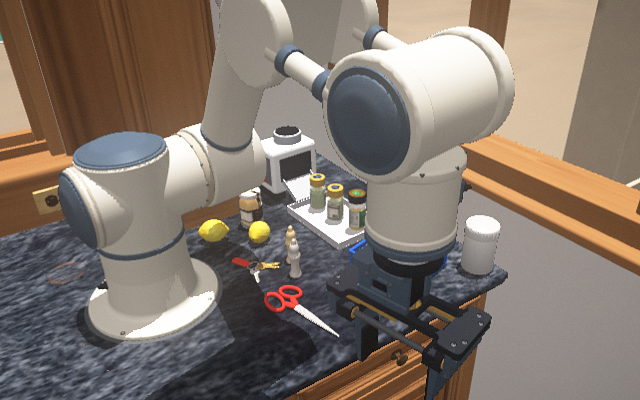

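The top view shows three capped jars in the tray: yellow caps with blue discs at about (297,199) and (332,196), and a brown cap with a green disc at (364,186). The tote is around (444,195). The red (174,184) and turquoise (168,237) look-alikes are outside the tray. In the scene view the arm partly hides the tote. I'll confirm the jars in an enlarged crop.

```bash
python3 - <<'E'
import cv2
i=cv2.imread("pics/top0.png")[140:250,270:500]
cv2.imwrite("pics/crop1.png",cv2.resize(i,None,fx=3.4,fy=3.4,interpolation=cv2.INTER_CUBIC))
E
```

```text
(no output)
```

View pics/crop1.png

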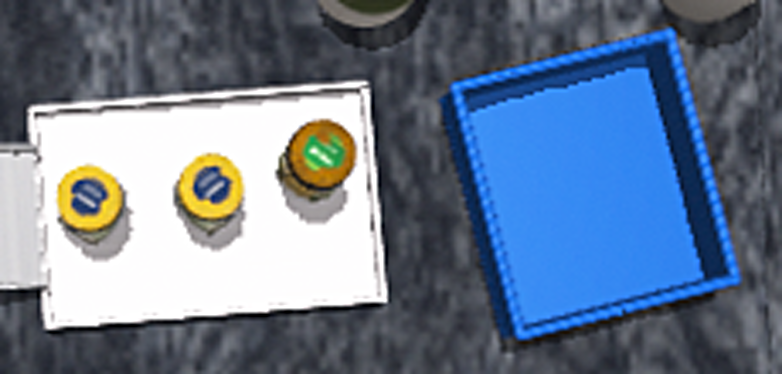

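The crop confirms the choice. The yellow caps with blue discs are at crop (91,199) and (212,187); these are the two to collect. The brown cap with the green disc at (321,152) stays. The tote rim corners are at about (451,84), (674,33), (738,283) and (517,337).

```bash
cat > h.py <<'E'
from bench import ctrl
import cv2, numpy as np
def px2w(name,pts,z):
    p=ctrl.camera_params(name); K=np.array([[p["fx"],0,p["cx"]],[0,p["fy"],p["cy"]],[0,0,1]])
    u=cv2.undistortPoints(np.array(pts,float).reshape(-1,1,2),K,p["D"])[:,0]
    d=np.c_[u[:,0],-u[:,1],-np.ones(len(u))]@p["pose"][:3,:3].T; o=p["pose"][:3,3]
    return o+d*((z-o[2])/d[:,2])[:,None]
def R(deg):  # tool down, closing line (tool y) at deg from world x
    a=np.radians(deg); y=np.array([np.cos(a),np.sin(a),0]); z=np.array([0,0,-1.])
    return np.c_[np.cross(y,z),y,z]
E
python3 - <<'E'
from h import *
np.set_printoptions(precision=4,suppress=True)
f=lambda c:(np.array(c,float)+.5)/3.4-.5+[270,140]
print(px2w("top",f([(91,199),(212,187)]),.1)); print(px2w("top",f([(321,152)]),.109))
c=px2w("top",f([(451,84),(674,33),(738,283),(517,337)]),.06);print(c,c.mean(0),np.linalg.norm(np.diff(c,axis=0),axis=1))
print(np.degrees(np.arctan2(*(c[0]-c[3]+c[1]-c[2])[1::-1])))
print(px2w("top",f([(30,108),(367,85),(386,300),(46,328)]),.022))
print("obj",px2w("top",[(380,130),(490,125)],.15))
print(ctrl.current_eef_rot())
for a in(0,180,-5,175,10,90,-90):
  for P in [(.42,.1,.08),(.42,-.2,.3)]: print(a,P,ctrl.ik(P,R(a)))
E
```

```text
[[0.4877 0.1047 0.1   ]
 [0.494  0.0288 0.1   ]]
[[ 0.5139 -0.0392  0.109 ]]
[[ 0.5632 -0.1307  0.06  ]
 [ 0.5954 -0.2804  0.06  ]
 [ 0.4294 -0.3168  0.06  ]
 [ 0.3969 -0.1692  0.06  ]] [ 0.4962 -0.2243  0.06  ] [0.1531 0.17   0.1511]
12.696197385788903
[[ 0.5572  0.1473  0.022 ]
 [ 0.5693 -0.0804  0.022 ]
 [ 0.4237 -0.0895  0.022 ]
 [ 0.4091  0.1386  0.022 ]]
obj [[ 0.621  -0.0706  0.15  ]
 [ 0.6295 -0.3012  0.15  ]]
[[ 0.9633  0.2684 -0.0002]
 [ 0.2684 -0.9633  0.0011]
 [ 0.0001 -0.0011 -1.    ]]
0 (0.42, 0.1, 0.08) [  5.4577  25.3372 112.2515  -0.      42.4113   5.4577]
0 (0.42, -0.2, 0.3) [-32.8243  10.3798  90.9259  -0.      78.6943 -32.8243]
180 (0.42, 0.1, 0.08) [   5.4577   25.3372  112.2515   -0.       42.4113 -174.5423]
180 (0.42, -0.2, 0.3) [-32.8243  10.3798  90.9259  -0.      78.6943 147.1757]
-5 (0.42, 0.1, 0.08) [  5.4577  25.3372 112.2515  -0.      42.4113  10.4577]
-5 (0.42, -0.2, 0.3) [-32.8243  10.3798  90.9259  -0.      78.6943 -27.8243]
175 (0.42, 0.1, 0.08) [   5.4577   25.3372  112.2515   -0.       42.4113 -169.5423]
175 (0.42, -0.2, 0.3) [-32.8243  10.3798  90.9259  -0.      78.6943 152.1757]
10 (0.42, 0.1, 0.08) [  5.4577  25.3372 112.2515  -0.      42.4113  -4.5423]
10 (0.42, -0.2, 0.3) [-32.8243  10.3798  90.9259  -0.      78.6943 -42.8243]
90 (0.42, 0.1, 0.08) [  5.4577  25.3372 112.2515  -0.      42.4113 -84.5423]
90 (0.42, -0.2, 0.3) [ -32.8243   10.3798   90.9259   -0.       78.6943 -122.8243]
-90 (0.42, 0.1, 0.08) [  5.4577  25.3372 112.2515  -0.      42.4113  95.4577]
-90 (0.42, -0.2, 0.3) [-32.8243  10.3798  90.9259  -0.      78.6943  57.1757]
```

```bash
cat >> h.py <<'E'
def pick(x,y):
    ctrl.goto([x,y,.26],R(3.4)); ctrl.move_l([x,y,.067],vel=.15)
    ctrl.command_gripper(0.); print("grip",ctrl.current_grip_width(),ctrl.current_grasp_force())
    ctrl.move_l([x,y,.25],vel=.15); print("held",ctrl.current_grip_width(),ctrl.current_t())
def place(x,y):
    ctrl.goto([x,y,.25],R(-90)); ctrl.move_l([x,y,.085],vel=.15)
    print("contact",ctrl.move_l([x,y,.058],vel=.02,contact_N=3),ctrl.current_tool_pos(),ctrl.current_contact_force())
    ctrl.command_gripper(1.); ctrl.move_l([x,y,.25],vel=.15); print("t",ctrl.current_t())
E
python3 - <<'E'
from h import *
p=ctrl.current_tool_pos(); p[2]=.3; ctrl.move_l(p,vel=.2)
pick(.494,.029); 
for n in("top","scene"): cv2.imwrite(f"pics/{n}1.png",ctrl.read_camera(n))
E
```

```text
grip 0.5022861165034885 30.001537604257464
held 0.4971860749301115 6.775
```

View pics/scene1.png

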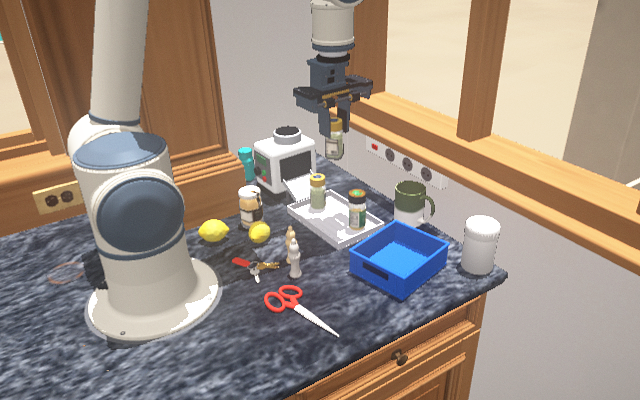

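The jar is held upright in the gripper at (335,140). The tote (400,255) is empty and in full view, and the white jar behind it is low enough to clear.

```bash
python3 - <<'E'
from h import *
place(.530,-.2165)
pick(.4877,.1047)
for n in("top","scene"): cv2.imwrite(f"pics/{n}2.png",ctrl.read_camera(n))
a=cv2.imread("pics/top2.png")[130:260,260:500];b=cv2.imread("pics/scene2.png")[80:310,220:510]
r=lambda i:cv2.resize(i,(600,int(600*i.shape[0]/i.shape[1])),interpolation=cv2.INTER_CUBIC)
cv2.imwrite("pics/a2.png",r(a));cv2.imwrite("pics/b2.png",r(b))
E
```

```text
contact True [ 0.53017438 -0.21681504  0.06771965] [-0.49992333 -1.31152286  6.08712392]
t 12.3333
grip 0.5022728735858212 30.00445774581749
held 0.4982635238744664 17.1417
```

View pics/b2.png

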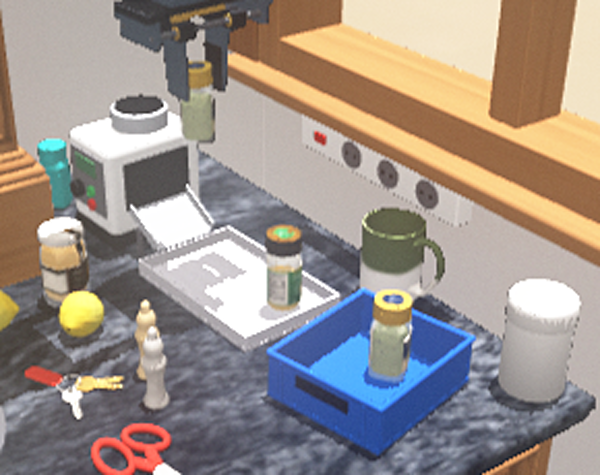

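View pics/a2.png

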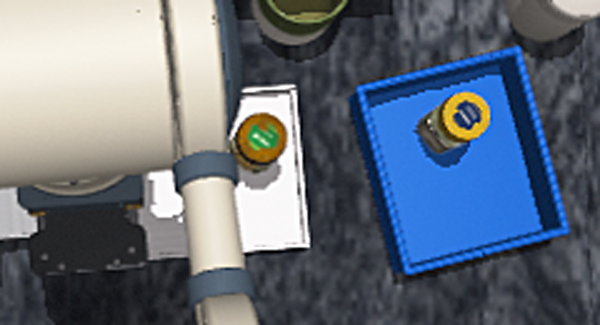

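Jar one stands upright in the tote's far half, with its cap at (466,117) in the top crop. The second jar is held upright at (198,100) in the scene crop, and the brown jar is undisturbed.

```bash
python3 - <<'E'
from h import *
place(.461,-.232)
ctrl.goto([.40,.0,.35],R(0)); ctrl.sleep(.3)
s=ctrl.read_camera("scene")[80:310,220:510]; t=ctrl.read_camera("top")[130:260,260:500]
r=lambda i:cv2.resize(i,(400,int(400*i.shape[0]/i.shape[1])),interpolation=cv2.INTER_CUBIC)
s,t=r(s),r(t); t=cv2.copyMakeBorder(t,0,s.shape[0]-t.shape[0],0,0,cv2.BORDER_CONSTANT)
cv2.imwrite("pics/end.png",np.hstack([s,t])); print(ctrl.current_t())
E
```

```text
contact True [ 0.4612058  -0.23229727  0.06766561] [-0.2357065  -0.55466629  6.21879403]
t 22.825
24.3167
```

View pics/end.png

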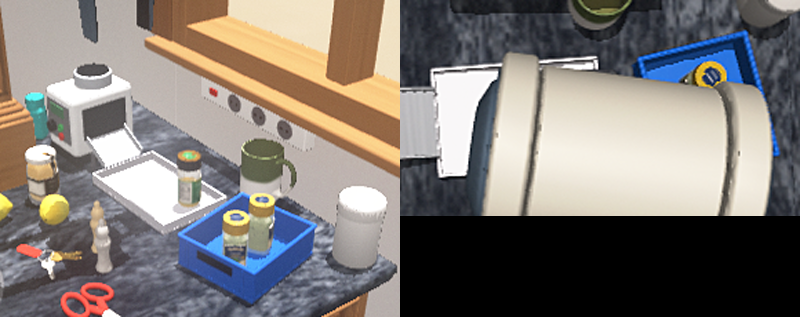

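Both yellow-capped jars stand upright in the tote, at (236,238) and (262,222). The brown jar at (189,180) is still in the tray, and the arm is clear.

```bash
python3 -c "
from bench import ctrl
print(ctrl.sign_off())"
```

```text
the job is handed in; nothing more can be done
None
```

Both yellow-capped herb jars now stand upright on the tote floor, set down on light contact, the brown-capped jar is still standing in the catch tray, and I handed the job in at about 24 s of the 54 s allowed.

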